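Bring the cam wheel's high spot to the pointer

ROBOT

A 7-joint arm with a two-finger parallel gripper is mounted at the origin on the work surface. World frame = base frame: x ahead of the robot, y to its left, z up, the work surface at z = 0. Lengths are in m, angles in rad, forces in N, time in s.
With the tool pointing down it reaches from about 0.4 to 0.75 m from the base axis. Payload 19.5 kg.
Tool frame: the origin (TCP) lies between the finger pads; the fingertips stand 19 mm ahead of it and the grasp point (between the pads) is the TCP; z points along the fingers, y is the direction in which the jaws open and shut (so a half turn about z gives the same grasp; the last joint's range is limited). The gripper opens to 85 mm and grips with 20 to 120 N. Pads are 22 mm wide; open, the fingers measure 114 mm over their backs; the gripper's body (76 mm by 85 mm) begins 54 mm behind the grasp point. The pads swing forward as they close: fully open they stand 13 mm farther back than shut.
Start: joints at [-1.32, 0.707, -0.028, 1.485, 0.022, 0.951, -0.075], TCP at [0.166, 0.551, 0.25] pointing down, gripper open.
Joint ranges: [-2.71, 2.71], [-0.32, 2.16], [-1.57, 1.52], [0, 2.45], [-1.46, 4.6], [0, 2.02], [-2.83, 2.83]. Speed limits (rad/s): [1.89, 1.89, 2.57, 2.57, 3.01, 3.01, 3.01].

INTERFACE

Orientations are given as a unit quaternion [x, y, z, w].
In Python, from workcell import observe, snapshot, get_calibration, ticket, spotter gives the robot as it stands.
- The arm moves only by the shell command python3 -m handwheel 'ROWS' [FORCE]. ROWS is JSON, a list of rows, each an object with "translation": the shift along the tool's x, y, z in m, a list of three; "delta_rot": the turn, a rotation vector about the tool's x, y, z in rad, a list of three; "hand": the finger opening in m, from 0 to 0.0854. In form: [{"translation": [x, y, z], "delta_rot": [wx, wy, wz], "hand": hand}, ...]. A call has exactly 8 rows; each row is the pose to reach, as a shift and turn from the pose commanded when the call began, along the tool's axes at that moment; what a row does not reach only later rows make up. A row lasts 1/8 s, in which the tool goes at most 62.5 mm and 10.7 degrees, less where a joint would pass 70% of its speed; a pose out of reach is approached as far as the arm can. A call with a gripper value outside its range is refused whole. The fingers move at their own pace and stop on an object; FORCE is the grip in N (left out, the last holds). Time passes only in rows, so rows that repeat a pose let the fingers close, or fill a call up. It gives the time, the measured TCP pose, the force and the opening at its end, in the units of the state.
- observe(): the state, without advancing time (a new reading comes with each control period).
- snapshot(name): name is "side" or "top" or "wrist"; returns the picture (400x640x3 uint8, red, green, blue); there is no depth.
- get_calibration(name): a dict with "intrinsics" (3x3 intrinsics, pixels), "R" (3x3) and "t" (3): a world point X has camera coordinates R X + t. Camera axes: x right, y down, z forward; pixel columns grow to the right and rows downward; lengths in m; the calibration is good to about 2 mm. A picture is of the moment at which its call begins: read the wrist's pose just before it. get_calibration takes no time and is no camera call; for the wrist camera it gives the pose at the moment of the call.
- ticket.hand_in(): hands the job in, once; it reports no verdict.
Trained networks look in the newest picture that a camera, given by its name, has taken for a name from the list of things; names that differ only in an ending like _2 or _b are one class to them, and where a whole thing is asked for, a point or a joint stands for the part that bears it (a point fixed in the world has none). Each returns a list of dicts, best first, with "p" (0 to 1); they miss things now and then, are a little off and sometimes report something else, mostly with a low value. They report only what shows in the picture. A call takes as long as a camera call.
- spotter.look_for(camera, target): "box" ([left, top, right, bottom] in pixels, round what is visible of it).
- spotter.spot_point(camera, target): "xy" ([column, row] in pixels: a listed point, or the origin of a listed thing).
The state is a dict: "clock": time; "qpos": joint angles; "qvel": joint speeds; "joint_torque": joint torques, N m; "position": TCP position; "tool_rot": TCP orientation; "wrist_force": force on the tool from outside, world axes, zero at the start; "moment": the same for the moment, N m; "opening": finger opening in m.
Only numpy, scipy, OpenCV 4.12 (cv2) and the standard library are available. Lean on these libraries where they do the work, as an engineer would, in place of code of your own. Each camera call takes 0.05 s, during which the arm holds its last target.

TASK

On the small setting stand with the fixed pointer, slowly turn the mixer's cam wheel by its black crank grip until its high spot, the longer of its two noses, stands right at the pointer, then let go and leave it at rest there. Do not turn the round tube carousel, which has a similar crank.

Things in the scene. Friction and masses are not known exactly. Their poses are not given: they have to be found in the camera images.
- cam_wheel: Flat bare-metal cam wheel, 10 mm thick, level on the black stand; turns either way on an upright axle (about 1 N at the crank) and stays as left. Origin on the axle, 45 mm above the bench; x axis points to the high spot, z up. Base radius 58 mm; high spot (tip of long nose) 86 mm from the axle; decoy nose 68 mm, 126 deg counter-clockwise from it. Never turn it faster than half a turn a second.
- pointer_tip (a point): Tip of the fixed steel pointer, a 10 mm thick level cone aimed at the axle from a 26 mm wide black post beside the wheel: 90 mm from the axle, 50 mm above the bench, so the high spot passes it with a 4 mm gap. Post and pointer reach 56 mm high. The stand is fixed and can face any way.
- crank_grip (a point): Point to grip on the cam wheel's crank, an upright black round sleeve, 20 mm in diameter, spinning freely on its pin, 45 mm from the axle exactly opposite the high spot. The point is on the sleeve's axis, 81 mm above the bench; the sleeve runs from 59 to 101 mm above it.
- carousel_crank (a point): Leave alone: the upright black crank (20 mm in diameter, top 97 mm above the bench) of the round tube carousel, a bare-metal disc of 144 mm diameter with ten small capped tubes, on a black foot, no pointer. Point on the crank's axis, 36 mm from the carousel's axle, 81 mm up. Carousel and stand may swap sides.

How it is judged:
At the end, for the whole second after the job is handed in: The cam wheel is at rest with the tip of its long nose facing the pointer: the pointer's tip lies within 17 mm (about 11 degrees) to either side of the line from the axle through the high spot (x of pointer_tip in the frame of cam_wheel above 0.05 m and y of pointer_tip in the frame of cam_wheel between -0.017 and 0.017 m and angular speed of cam_wheel below 0.1 rad/s); the robot touches nothing.
It fails at once if the cam wheel is spun faster than about half a turn a second (3.5 rad/s) (angular speed of cam_wheel above 3.5 rad/s).
It fails at once if the tube carousel is turned (its crank moves more than 10 mm) (distance of carousel_crank from where it was at the start of the episode above 0.01 m).
It also fails if it takes over 40 s, if anything falls off the work surface, if the arm or the gripper's body presses on something with over 40 N, if the wrist force passes 120 N, or if a joint passes its speed limit or range.

## Working session

There is one attempt and no reset: what is moved stays moved. The work goes in short steps, Python scripts to look and compute and a shell command to move; the robot and the scene stay as the last step left them, time stands still between calls to the robot, and variables do not carry over. Pictures are saved under pics/ and viewed, and the job is handed in when it is done.

```bash
mkdir -p pics; ls; python3 - <<'E'
from workcell import observe, snapshot, get_calibration, spotter
import cv2
s=observe(); print({k:s[k] for k in("clock","position","tool_rot","opening","qpos")})
for c in("side","top"):
    im=snapshot(c); cv2.imwrite(f"pics/{c}0.png",im[:,:,::-1])
    for t in("cam_wheel","pointer_tip","crank_grip","carousel_crank"):
        try: print(c,t,spotter.spot_point(c,t)[:3])
        except Exception as e: print(c,t,e)
    k=get_calibration(c); print(k)
E
```

```text
pics
{'clock': 0.0, 'position': array([0.16589434, 0.55030084, 0.2498378 ]), 'tool_rot': array([ 1.45866024e-01,  9.89304201e-01, -5.44979255e-04, -5.88446468e-05]), 'opening': 0.08542723221723897, 'qpos': array([-1.31969363,  0.70709808, -0.02763662,  1.48496634,  0.02202406,
        0.95092771, -0.07550239])}
side cam_wheel [{'xy': [283.4, 148.0], 'p': 0.59}, {'xy': [279.1, 130.2], 'p': 0.25}]
side pointer_tip [{'xy': [256.1, 141.0], 'p': 0.96}]
side crank_grip [{'xy': [278.1, 131.8], 'p': 0.88}]
side carousel_crank [{'xy': [317.1, 288.4], 'p': 0.97}, {'xy': [289.4, 146.8], 'p': 0.38}]
{'intrinsics': array([[403.83684858,   0.        , 317.26499635],
       [  0.        , 403.83684858, 193.68451758],
       [  0.        ,   0.        ,   1.        ]]), 'R': array([[ 0.96832612, -0.2491724 ,  0.01605089],
       [-0.18458765, -0.75766361, -0.62599781],
       [ 0.16814256,  0.60320724, -0.77965961]]), 't': array([-0.5077546 ,  0.18165062,  0.90835721])}
top cam_wheel [{'xy': [190.7, 214.2], 'p': 0.61}]
top pointer_tip [{'xy': [168.7, 249.9], 'p': 0.85}]
top crank_grip [{'xy': [170.3, 217.2], 'p': 0.91}, {'xy': [169.0, 249.9], 'p': 0.37}]
top carousel_crank [{'xy': [414.9, 233.8], 'p': 0.79}]
{'intrinsics': array([[489.5362604 ,   0.        , 316.3511507 ],
       [  0.        , 489.5362604 , 201.52465146],
       [  0.        ,   0.        ,   1.        ]]), 'R': array([[ 2.83030359e-02, -9.99599032e-01, -8.44490830e-04],
       [-9.93856595e-01, -2.80499932e-02, -1.07061975e-01],
       [ 1.06995359e-01,  3.86948171e-03, -9.94251990e-01]]), 't': array([-0.01714099,  0.53184983,  0.94819869])}
```

View pics/top0.png

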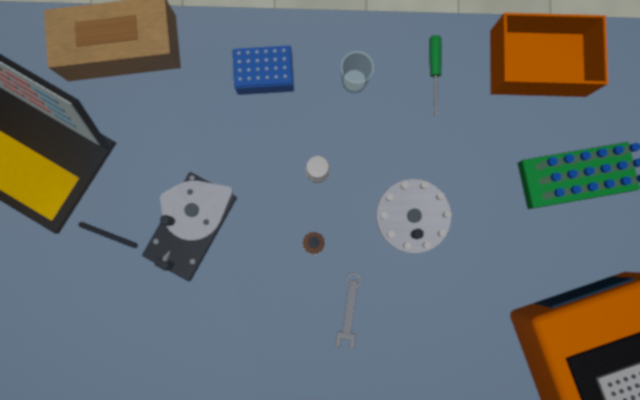

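View pics/side0.png

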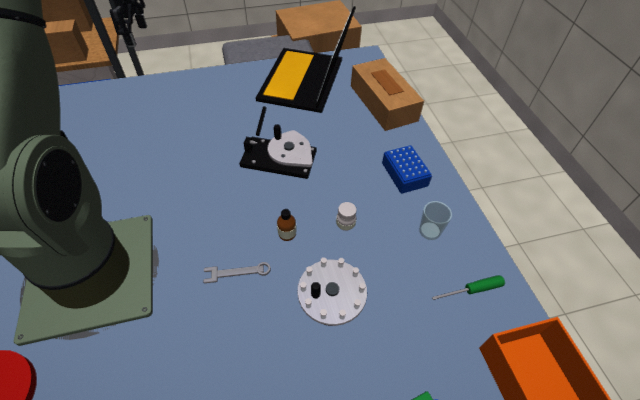

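```bash
cat > h.py <<'E'
import numpy as np
from workcell import *
def ray(cam,uv,z,k=None):
    k=k or get_calibration(cam); K,R,t=map(np.array,(k["intrinsics"],k["R"],k["t"]))
    c=-R.T@t; d=R.T@np.linalg.inv(K)@np.array([*uv,1.]); return c+d*(z-c[2])/d[2]
def proj(cam,X):
    k=get_calibration(cam); p=k["R"]@np.array(X)+k["t"]; q=k["intrinsics"]@p; return q[:2]/q[2]
E
python3 - <<'E'
from h import *
for c,d in dict(top=dict(w=([190.7,214.2],.045),p=([168.7,249.9],.05),g=([170.3,217.2],.081),c=([414.9,233.8],.081)),side=dict(w=([283.4,148],.045),p=([256.1,141],.05),g=([278.1,131.8],.081),c=([317.1,288.4],.081))).items():
    for n,(uv,z) in d.items(): print(c,n,ray(c,uv,z).round(4))
E
```

```text
top w [0.4985 0.2429 0.045 ]
top p [0.4278 0.2802 0.05  ]
top g [0.4891 0.2715 0.081 ]
top c [ 0.4709 -0.1886  0.081 ]
side w [0.4917 0.2478 0.045 ]
side p [0.4232 0.2871 0.05  ]
side g [0.4845 0.2759 0.081 ]
side c [ 0.4731 -0.1927  0.081 ]
```

```bash
python3 - <<'E'
import cv2
a=cv2.imread("pics/top0.png")[160:290,125:255]; b=cv2.imread("pics/side0.png")[110:190,230:330]
cv2.imwrite("pics/topz.png",cv2.resize(a,(585,585),interpolation=cv2.INTER_CUBIC)); cv2.imwrite("pics/sidez.png",cv2.resize(b,(700,560),interpolation=cv2.INTER_CUBIC))
E
```

```text
(no output)
```

View pics/topz.png

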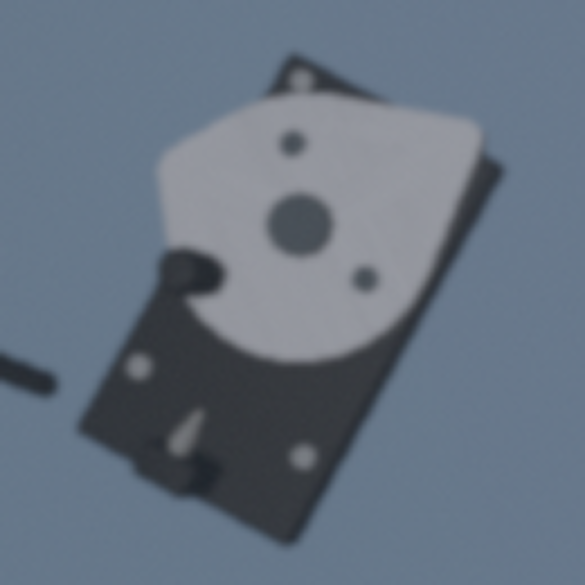

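View pics/sidez.png

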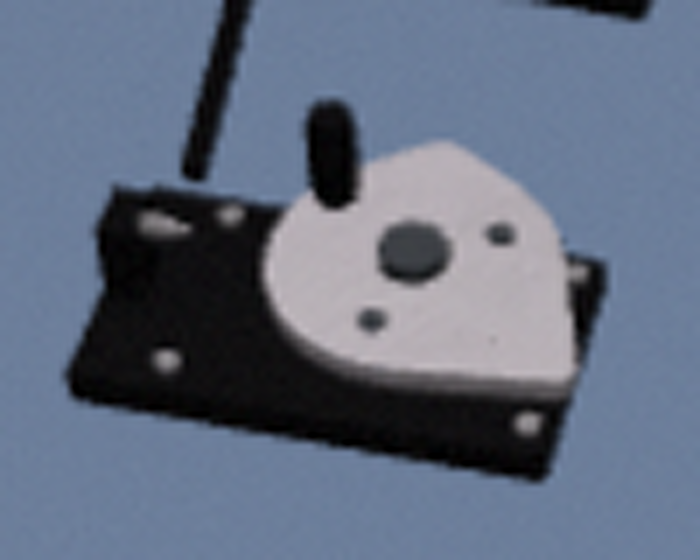

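```bash
python3 - <<'E'
from h import *
D=dict(top=dict(axle=([191.7,209.8],.055),nose=([231.2,187.8],.05),decoy=([160.6,196.7],.05),ptr=([169.9,251.1],.05),gtop=([165,219.6],.101),gbase=([171.5,221],.059),gsp=([170.3,217.2],.081)),
 side=dict(axle=([289.1,146],.055),nose=([312.1,166],.045),ptr=([257.1,142.9],.05),g=([277.4,132.1],.081)))
for c,d in D.items():
    r={n:ray(c,uv,z) for n,(uv,z) in d.items()}
    for n in r:
        v=(r[n]-r["axle"])[:2]; print(c,n,r[n].round(4),"dist",np.hypot(*v).round(4),"ang",np.degrees(np.arctan2(v[1],v[0])).round(1))
E
```

```text
top axle [0.5063 0.2388 0.055 ] dist 0.0 ang 0.0
top nose [0.5521 0.1652 0.05  ] dist 0.0867 ang -58.1
top decoy [0.5307 0.3023 0.05  ] dist 0.068 ang 69.0
top ptr [0.4256 0.2777 0.05  ] dist 0.0896 ang 154.3
top gtop [0.483 0.275 0.101] dist 0.043 ang 122.8
top gbase [0.4833 0.2754 0.059 ] dist 0.0433 ang 122.2
top gsp [0.4891 0.2715 0.081 ] dist 0.037 ang 117.8
side axle [0.5067 0.2418 0.055 ] dist 0.0 ang 0.0
side nose [0.5519 0.1645 0.045 ] dist 0.0895 ang -59.7
side ptr [0.4247 0.2791 0.05  ] dist 0.0901 ang 155.5
side g [0.4825 0.2751 0.081 ] dist 0.0412 ang 126.0
```

```bash
python3 -m handwheel '[{"translation":[-0.02,-0.009,0.003],"delta_rot":[0,0,0],"hand":0.0854},{"translation":[-0.05,-0.022,0.008],"delta_rot":[0,0,0],"hand":0.0854},{"translation":[-0.08,-0.036,0.014],"delta_rot":[0,0,0],"hand":0.0854},{"translation":[-0.11,-0.049,0.02],"delta_rot":[0,0,0],"hand":0.0854},{"translation":[-0.14,-0.063,0.025],"delta_rot":[0,0,0],"hand":0.0854},{"translation":[-0.17,-0.076,0.03],"delta_rot":[0,0,0],"hand":0.0854},{"translation":[-0.20,-0.09,0.035],"delta_rot":[0,0,0],"hand":0.0854},{"translation":[-0.23,-0.103,0.04],"delta_rot":[0,0,0],"hand":0.0854}]' 30
python3 - <<'E'
from h import *
from scipy.spatial.transform import Rotation as R
s=observe(); r=R.from_quat(s["tool_rot"]); print(s["position"],r.as_matrix().round(4)); print(r.inv().apply(np.array([.483,.2755,.18])-s["position"]))
E
```

```text
clock: 1.5
position: [0.3576, 0.3839, 0.2101]
tool_rot: [0.146, 0.989, -0.0, 0.0]
wrist_force: [0.5, 0.6, 0.7]
opening: 0.0852
[0.35764796 0.38385282 0.21013989] [[-9.572e-01  2.893e-01  2.000e-04]
 [ 2.893e-01  9.572e-01 -3.000e-04]
 [-3.000e-04 -3.000e-04 -1.000e+00]]
[-0.15132858 -0.06744922  0.03020175]
```

```bash
python3 -m handwheel '[{"translation":[-0.025,-0.011,0.004],"delta_rot":[0,0,0],"hand":0.0854},{"translation":[-0.05,-0.022,0.009],"delta_rot":[0,0,0],"hand":0.0854},{"translation":[-0.075,-0.033,0.014],"delta_rot":[0,0,0],"hand":0.0854},{"translation":[-0.10,-0.044,0.019],"delta_rot":[0,0,0],"hand":0.0854},{"translation":[-0.125,-0.055,0.024],"delta_rot":[0,0,0],"hand":0.0854},{"translation":[-0.145,-0.064,0.029],"delta_rot":[0,0,0],"hand":0.0854},{"translation":[-0.151,-0.067,0.03],"delta_rot":[0,0,0],"hand":0.0854},{"translation":[-0.151,-0.067,0.03],"delta_rot":[0,0,0],"hand":0.0854}]' 30
python3 - <<'E'
from h import *
import cv2
s=observe(); print(s["position"])
k=get_calibration("wrist"); im=snapshot("wrist"); cv2.imwrite("pics/wrist1.png",im[:,:,::-1])
for t,z in(("crank_grip",.081),("pointer_tip",.05),("cam_wheel",.045)):
    r=spotter.spot_point("wrist",t)[:2]; print(t,r,[ray("wrist",q["xy"],z,k).round(4) for q in r])
E
```

```text
clock: 2.5
position: [0.4815, 0.2776, 0.1803]
tool_rot: [0.146, 0.989, -0.0, -0.0]
wrist_force: [-0.9, 0.6, 1.0]
opening: 0.0853
[0.48149153 0.27758873 0.180349  ]
crank_grip [{'xy': [316.1, 208.6], 'p': 0.65}] [array([0.4824, 0.2776, 0.081 ])]
pointer_tip [{'xy': [295.1, 121.6], 'p': 0.92}, {'xy': [317.7, 211.0], 'p': 0.27}] [array([0.4248, 0.2792, 0.05  ]), array([0.4944, 0.2753, 0.05  ])]
cam_wheel [{'xy': [275.4, 233.9], 'p': 0.72}] [array([0.5049, 0.2365, 0.045 ])]
```

View pics/wrist1.png

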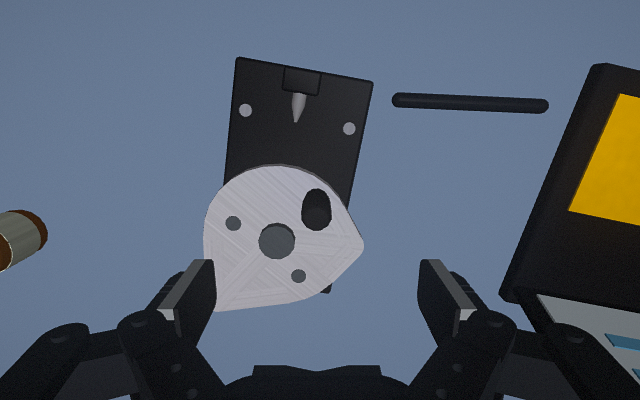

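```bash
python3 - <<'E'
from h import *
import cv2
k=get_calibration("wrist"); print(observe()["position"], (-k["R"].T@k["t"]).round(3))
d=dict(axle=([276.5,241],.055),nose=([217,310],.05),decoy=([362,245],.05),ptr=([296,122],.05),g=([316,209],.081))
r={n:ray("wrist",uv,z,k) for n,(uv,z) in d.items()}
for n in r:
    v=(r[n]-r["axle"])[:2]; print(n,r[n].round(4),"dist",np.hypot(*v).round(4),"ang",np.degrees(np.arctan2(v[1],v[0])).round(1))
im=cv2.imread("pics/wrist1.png")[170:250,270:360]; cv2.imwrite("pics/wz.png",cv2.resize(im,(630,560),interpolation=cv2.INTER_CUBIC))
A=np.array([.5065,.2395])
for a in (122,): 
    g=A+.045*np.array([np.cos(np.radians(a)),np.sin(np.radians(a))]); print(g,[proj("wrist",[*g,z]).round(1) for z in(.059,.081,.101)])
E
```

```text
[0.48113613 0.27839528 0.18047287] [0.411 0.3   0.304]
axle [0.507  0.2386 0.055 ] dist 0.0 ang 0.0
nose [0.5548 0.1686 0.05  ] dist 0.0847 ang -55.7
decoy [0.5319 0.3019 0.05  ] dist 0.068 ang 68.5
ptr [0.4249 0.2805 0.05  ] dist 0.0922 ang 153.0
g [0.4823 0.2783 0.081 ] dist 0.0467 ang 121.9
[0.48265363 0.27766216] [array([315.3, 200.2]), array([315.2, 209.7]), array([315.2, 219.8])]
```

View pics/wz.png

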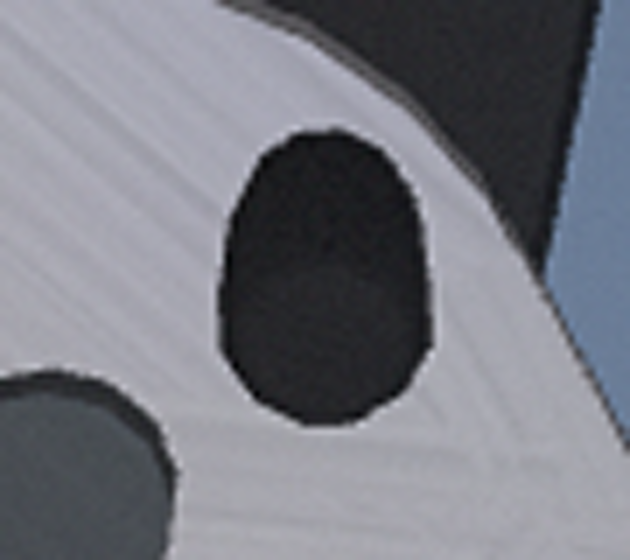

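```bash
python3 -m handwheel '[{"translation":[-0.001,0,0.015],"delta_rot":[0,0,0],"hand":0.0854},{"translation":[-0.001,0,0.03],"delta_rot":[0,0,0],"hand":0.0854},{"translation":[-0.001,0,0.045],"delta_rot":[0,0,0],"hand":0.0854},{"translation":[-0.001,0,0.06],"delta_rot":[0,0,0],"hand":0.0854},{"translation":[-0.001,0,0.075],"delta_rot":[0,0,0],"hand":0.07},{"translation":[-0.001,0,0.088],"delta_rot":[0,0,0],"hand":0.06},{"translation":[-0.001,0,0.097],"delta_rot":[0,0,0],"hand":0.05},{"translation":[-0.001,0,0.097],"delta_rot":[0,0,0],"hand":0.042}]' 30
python3 - <<'E'
from h import *
import cv2
s=observe(); print(s["position"],s["opening"])
im=snapshot("wrist"); cv2.imwrite("pics/wrist2.png",im[:,:,::-1])
E
```

```text
clock: 3.7
position: [0.4824, 0.2774, 0.0828]
tool_rot: [0.146, 0.989, -0.0, -0.0]
wrist_force: [0.2, -0.0, 0.4]
opening: 0.0422
[0.4824367  0.27737709 0.08276088] 0.042164497218808446
```

View pics/wrist2.png

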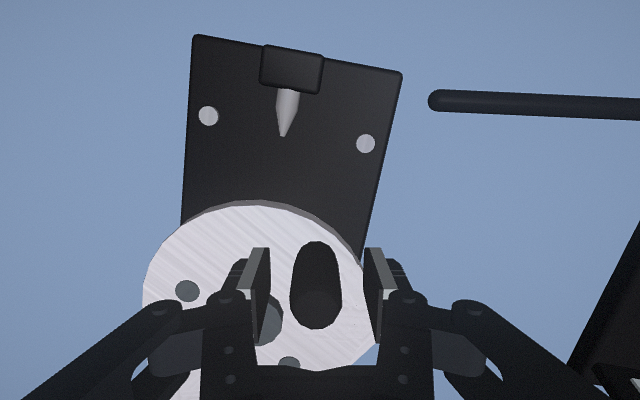

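The sleeve at (316, 285) sits centred between the pads (about 265 and 368). Closing slowly.

```bash
python3 -m handwheel '[{"translation":[0,0,0],"delta_rot":[0,0,0],"hand":0.037},{"translation":[0,0,0],"delta_rot":[0,0,0],"hand":0.032},{"translation":[0,0,0],"delta_rot":[0,0,0],"hand":0.028},{"translation":[0,0,0],"delta_rot":[0,0,0],"hand":0.025},{"translation":[0,0,0],"delta_rot":[0,0,0],"hand":0.023},{"translation":[0,0,0],"delta_rot":[0,0,0],"hand":0.021},{"translation":[0,0,0],"delta_rot":[0,0,0],"hand":0.019},{"translation":[0,0,0],"delta_rot":[0,0,0],"hand":0.016}]' 30
python3 - <<'E'
from h import *
s=observe(); print(s["position"],s["opening"],s["wrist_force"])
A=np.array([.5067,.239]); x=np.array([-.9572,.2893]); y=np.array([.2893,.9572])
def P(a): a=np.radians(a); return A+.045*np.array([np.cos(a),np.sin(a)])
cur=122
for call in range(6):
    b=P(cur); 
    for i in range(8):
        n=cur-(i+1)*3.1
        d=P(n)-b; print(round(n,1),(d@x).round(4),(d@y).round(4))
    cur=n; print()
E
```

```text
clock: 4.75
position: [0.4827, 0.2774, 0.0834]
tool_rot: [0.146, 0.989, -0.0, 0.0]
wrist_force: [-0.4, -1.2, 3.8]
opening: 0.0191
[0.48270634 0.27737984 0.08337022] 0.01912002232913295 [-0.4377213  -1.18343644  3.8188403 ]
118.9 -0.0017 0.0018
115.8 -0.0034 0.0035
112.7 -0.0052 0.0051
109.6 -0.0072 0.0066
106.5 -0.0091 0.008
103.4 -0.0112 0.0093
100.3 -0.0134 0.0104
97.2 -0.0156 0.0115

94.1 -0.0022 0.0009
91.0 -0.0045 0.0017
87.9 -0.0069 0.0024
84.8 -0.0093 0.003
81.7 -0.0117 0.0034
78.6 -0.0141 0.0037
75.5 -0.0165 0.0039
72.4 -0.0189 0.0039

69.3 -0.0024 -0.0001
66.2 -0.0049 -0.0003
63.1 -0.0073 -0.0007
60.0 -0.0096 -0.0012
56.9 -0.012 -0.0018
53.8 -0.0143 -0.0025
50.7 -0.0166 -0.0034
47.6 -0.0188 -0.0044

44.5 -0.0022 -0.0011
41.4 -0.0043 -0.0023
38.3 -0.0063 -0.0037
35.2 -0.0083 -0.0051
32.1 -0.0101 -0.0067
29.0 -0.0119 -0.0083
25.9 -0.0136 -0.0101
22.8 -0.0152 -0.0119

19.7 -0.0015 -0.0019
16.6 -0.0029 -0.0039
13.5 -0.0042 -0.006
10.4 -0.0054 -0.0081
7.3 -0.0064 -0.0103
4.2 -0.0073 -0.0126
1.1 -0.0082 -0.0149
-2.0 -0.0088 -0.0172

-5.1 -0.0006 -0.0024
-8.2 -0.001 -0.0048
-11.3 -0.0013 -0.0072
-14.4 -0.0015 -0.0096
-17.5 -0.0015 -0.012
-20.6 -0.0014 -0.0145
-23.7 -0.0012 -0.0169
-26.8 -0.0008 -0.0193
```

```bash
python3 -m handwheel '[{"translation":[-0.0017,0.0018,0],"delta_rot":[0,0,0],"hand":0.016},{"translation":[-0.0034,0.0035,0],"delta_rot":[0,0,0],"hand":0.016},{"translation":[-0.0052,0.0051,0],"delta_rot":[0,0,0],"hand":0.016},{"translation":[-0.0072,0.0066,0],"delta_rot":[0,0,0],"hand":0.016},{"translation":[-0.0091,0.008,0],"delta_rot":[0,0,0],"hand":0.016},{"translation":[-0.0112,0.0093,0],"delta_rot":[0,0,0],"hand":0.016},{"translation":[-0.0134,0.0104,0],"delta_rot":[0,0,0],"hand":0.016},{"translation":[-0.0156,0.0115,0],"delta_rot":[0,0,0],"hand":0.016}]'
python3 - <<'E'
from h import *
import cv2
s=observe(); p=s["position"]; v=p[:2]-np.array([.5067,.239]); print(p,s["wrist_force"],np.hypot(*v),np.degrees(np.arctan2(v[1],v[0])))
im=snapshot("wrist"); cv2.imwrite("pics/wrist3.png",im[:,:,::-1])
E
```

```text
clock: 5.75
position: [0.5011, 0.2833, 0.0833]
tool_rot: [0.146, 0.989, -0.001, -0.0]
wrist_force: [-0.7, -5.2, 6.3]
opening: 0.0191
[0.50112577 0.28334659 0.08332622] [-0.68349235 -5.18031103  6.28267036] 0.044695549838520546 97.16432786492481
```

View pics/wrist3.png

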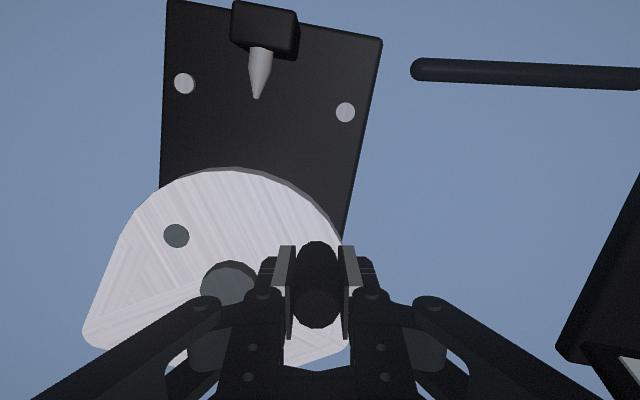

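The wheel follows: the long nose is now at (85, 340), the pointer tip at (256, 97), and the sleeve at (316, 285) is still held. Radial force is about 5 N. Continuing.

```bash
python3 -m handwheel '[{"translation":[-0.0022,0.0009,0],"delta_rot":[0,0,0],"hand":0.016},{"translation":[-0.0045,0.0017,0],"delta_rot":[0,0,0],"hand":0.016},{"translation":[-0.0069,0.0024,0],"delta_rot":[0,0,0],"hand":0.016},{"translation":[-0.0093,0.003,0],"delta_rot":[0,0,0],"hand":0.016},{"translation":[-0.0117,0.0034,0],"delta_rot":[0,0,0],"hand":0.016},{"translation":[-0.0141,0.0037,0],"delta_rot":[0,0,0],"hand":0.016},{"translation":[-0.0165,0.0039,0],"delta_rot":[0,0,0],"hand":0.016},{"translation":[-0.0189,0.0039,0],"delta_rot":[0,0,0],"hand":0.016}]'
```

```text
clock: 6.8
position: [0.52, 0.2812, 0.0833]
tool_rot: [0.146, 0.989, -0.001, -0.0]
wrist_force: [-3.5, -8.1, 9.3]
opening: 0.0191
```

```bash
python3 -m handwheel '[{"translation":[-0.0024,-0.0004,0],"delta_rot":[0,0,0],"hand":0.016},{"translation":[-0.0049,-0.0009,0],"delta_rot":[0,0,0],"hand":0.016},{"translation":[-0.0072,-0.0014,0],"delta_rot":[0,0,0],"hand":0.016},{"translation":[-0.0095,-0.002,0],"delta_rot":[0,0,0],"hand":0.016},{"translation":[-0.0119,-0.0027,0],"delta_rot":[0,0,0],"hand":0.016},{"translation":[-0.0142,-0.0035,0],"delta_rot":[0,0,0],"hand":0.016},{"translation":[-0.0164,-0.0044,0],"delta_rot":[0,0,0],"hand":0.016},{"translation":[-0.0186,-0.0054,0],"delta_rot":[0,0,0],"hand":0.016}]'
```

```text
clock: 7.8
position: [0.536, 0.2715, 0.0833]
tool_rot: [0.146, 0.989, -0.0, -0.001]
wrist_force: [-5.7, -3.5, 9.1]
opening: 0.0184
```

```bash
python3 -m handwheel '[{"translation":[-0.0021,-0.0011,0],"delta_rot":[0,0,0],"hand":0.016},{"translation":[-0.0041,-0.0023,0],"delta_rot":[0,0,0],"hand":0.016},{"translation":[-0.006,-0.0037,0],"delta_rot":[0,0,0],"hand":0.016},{"translation":[-0.0079,-0.0051,0],"delta_rot":[0,0,0],"hand":0.016},{"translation":[-0.0097,-0.0067,0],"delta_rot":[0,0,0],"hand":0.016},{"translation":[-0.0114,-0.0083,0],"delta_rot":[0,0,0],"hand":0.016},{"translation":[-0.0131,-0.0101,0],"delta_rot":[0,0,0],"hand":0.016},{"translation":[-0.0147,-0.0119,0],"delta_rot":[0,0,0],"hand":0.016}]'
python3 - <<'E'
from h import *
import cv2
s=observe(); p=s["position"]; v=p[:2]-np.array([.5067,.239]); print(p,s["wrist_force"],np.hypot(*v),np.degrees(np.arctan2(v[1],v[0])))
im=snapshot("wrist"); cv2.imwrite("pics/wrist4.png",im[:,:,::-1])
E
```

```text
clock: 8.8
position: [0.5466, 0.2564, 0.0833]
tool_rot: [0.146, 0.989, 0.0, -0.0]
wrist_force: [-4.8, -0.8, 7.4]
opening: 0.0189
[0.54662865 0.25637912 0.08333928] [-4.7777602  -0.76169359  7.37005609] 0.04354688810257872 23.521298499398295
```

View pics/wrist4.png

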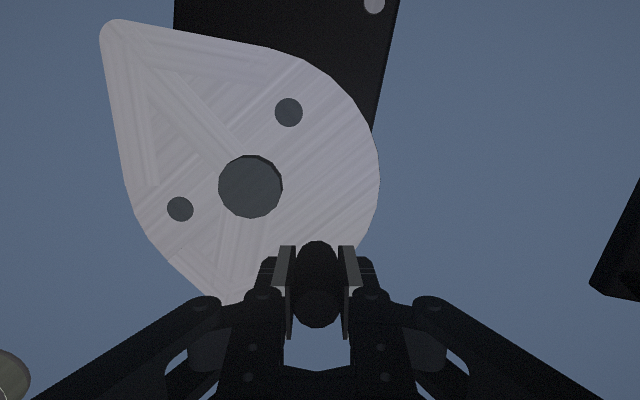

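The long nose, now at (105, 30), is swinging up toward the pointer. The sleeve is still held at (316, 285).

```bash
python3 -m handwheel '[{"translation":[-0.0014,-0.0019,0],"delta_rot":[0,0,0],"hand":0.016},{"translation":[-0.0027,-0.0039,0],"delta_rot":[0,0,0],"hand":0.016},{"translation":[-0.0039,-0.006,0],"delta_rot":[0,0,0],"hand":0.016},{"translation":[-0.005,-0.0081,0],"delta_rot":[0,0,0],"hand":0.016},{"translation":[-0.006,-0.0103,0],"delta_rot":[0,0,0],"hand":0.016},{"translation":[-0.0069,-0.0126,0],"delta_rot":[0,0,0],"hand":0.016},{"translation":[-0.0077,-0.0149,0],"delta_rot":[0,0,0],"hand":0.016},{"translation":[-0.0083,-0.0172,0],"delta_rot":[0,0,0],"hand":0.016}]'
```

```text
clock: 9.85
position: [0.5502, 0.2372, 0.0834]
tool_rot: [0.146, 0.989, 0.0, 0.0]
wrist_force: [1.7, 0.6, 3.6]
opening: 0.0188
```

```bash
python3 -m handwheel '[{"translation":[-0.0006,-0.0024,0],"delta_rot":[0,0,0],"hand":0.016},{"translation":[-0.0011,-0.0048,0],"delta_rot":[0,0,0],"hand":0.016},{"translation":[-0.0014,-0.0072,0],"delta_rot":[0,0,0],"hand":0.016},{"translation":[-0.0016,-0.0096,0],"delta_rot":[0,0,0],"hand":0.016},{"translation":[-0.0017,-0.012,0],"delta_rot":[0,0,0],"hand":0.016},{"translation":[-0.0017,-0.0145,0],"delta_rot":[0,0,0],"hand":0.016},{"translation":[-0.0015,-0.0168,0],"delta_rot":[0,0,0],"hand":0.016},{"translation":[-0.0014,-0.018,0],"delta_rot":[0,0,0],"hand":0.016}]'
python3 - <<'E'
from h import *
import cv2
s=observe(); p=s["position"]; v=p[:2]-np.array([.5067,.239]); print(p,s["wrist_force"],np.hypot(*v),np.degrees(np.arctan2(v[1],v[0])))
im=snapshot("side"); cv2.imwrite("pics/side5.png",im[:,:,::-1])
cv2.imwrite("pics/side5z.png",cv2.resize(im[100:190,220:340,::-1],(720,540),interpolation=cv2.INTER_CUBIC))
E
```

```text
clock: 10.85
position: [0.5461, 0.2194, 0.0834]
tool_rot: [0.146, 0.989, -0.0, -0.0]
wrist_force: [-0.2, 1.8, 6.5]
opening: 0.0189
[0.54608356 0.21944107 0.08335627] [-0.23401663  1.77431983  6.46442738] 0.043972908869100866 -26.410219647954502
```

View pics/side5z.png

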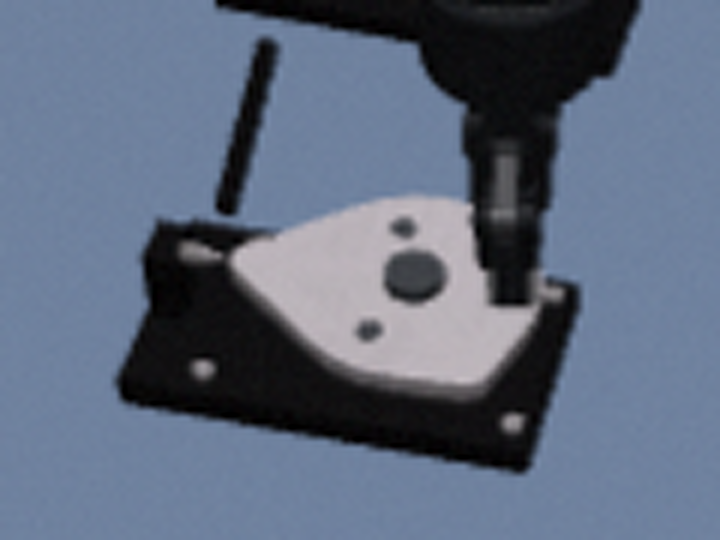

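The long nose (230, 262) stands right at the pointer tip (222, 258). I'll open slowly and then lift straight up.

```bash
python3 -m handwheel '[{"translation":[-0.0014,0,0],"delta_rot":[0,0,0],"hand":0.018},{"translation":[0,0,0],"delta_rot":[0,0,0],"hand":0.021},{"translation":[0,0,0],"delta_rot":[0,0,0],"hand":0.024},{"translation":[0,0,0],"delta_rot":[0,0,0],"hand":0.028},{"translation":[0,0,0],"delta_rot":[0,0,0],"hand":0.034},{"translation":[0,0,0],"delta_rot":[0,0,0],"hand":0.04},{"translation":[0,0,0],"delta_rot":[0,0,0],"hand":0.046},{"translation":[0,0,0],"delta_rot":[0,0,0],"hand":0.05}]'
python3 - <<'E'
from h import *
import cv2
s=observe(); print(s["opening"],s["wrist_force"])
im=snapshot("wrist"); cv2.imwrite("pics/wrist6.png",im[:,:,::-1])
E
```

```text
clock: 11.9
position: [0.5461, 0.2196, 0.0833]
tool_rot: [0.146, 0.989, -0.0, -0.0]
wrist_force: [-0.7, -0.2, -0.0]
opening: 0.05
0.04996267652379875 [-0.71078125 -0.23172399 -0.02631877]
```

View pics/wrist6.png

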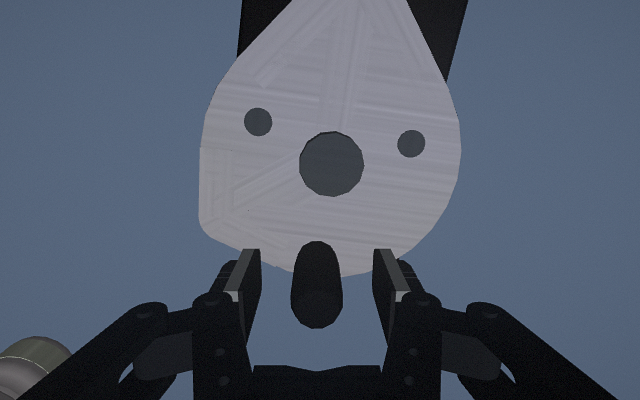

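The sleeve at (316, 285) is free, with gaps to the pads at about 250 and 385. Lifting.

```bash
python3 -m handwheel '[{"translation":[0,0,-0.01],"delta_rot":[0,0,0],"hand":0.05},{"translation":[0,0,-0.025],"delta_rot":[0,0,0],"hand":0.05},{"translation":[0,0,-0.045],"delta_rot":[0,0,0],"hand":0.05},{"translation":[0,0,-0.065],"delta_rot":[0,0,0],"hand":0.05},{"translation":[0,0,-0.085],"delta_rot":[0,0,0],"hand":0.05},{"translation":[0,0,-0.105],"delta_rot":[0,0,0],"hand":0.05},{"translation":[0,0,-0.12],"delta_rot":[0,0,0],"hand":0.05},{"translation":[0,0,-0.12],"delta_rot":[0,0,0],"hand":0.05}]'
python3 - <<'E'
from h import *
import cv2
for c in("side","wrist"):
    im=snapshot(c); cv2.imwrite(f"pics/{c}7.png",im[:,:,::-1])
    if c=="side": cv2.imwrite("pics/side7z.png",cv2.resize(im[100:190,220:340,::-1],(720,540),interpolation=cv2.INTER_CUBIC))
E
```

```text
clock: 12.95
position: [0.5464, 0.2197, 0.2045]
tool_rot: [0.146, 0.989, 0.0, 0.001]
wrist_force: [0.0, -0.2, 0.8]
opening: 0.0502
```

View pics/side7z.png

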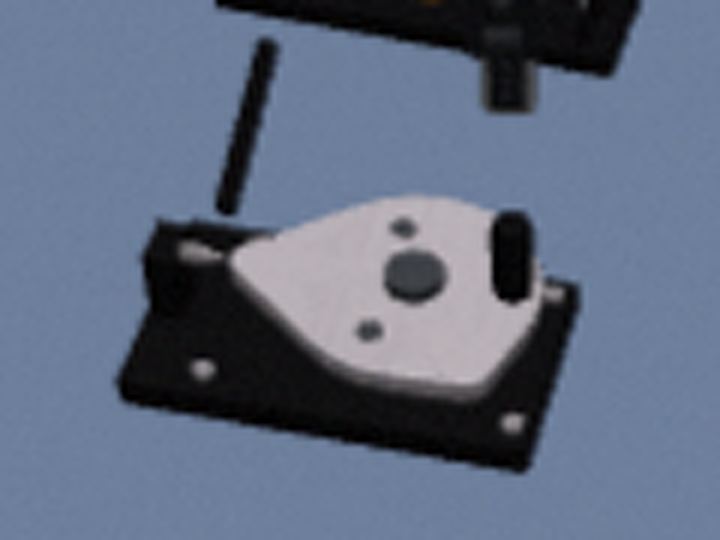

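View pics/wrist7.png

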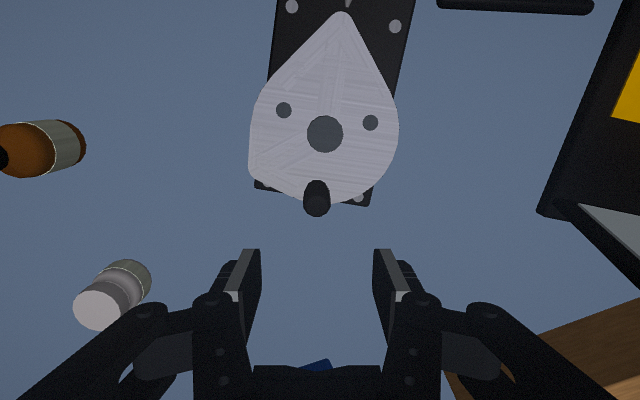

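```bash
python3 - <<'E'
from h import *
k=get_calibration("wrist"); r={n:ray("wrist",uv,z,k) for n,(uv,z) in dict(a=([325,133],.055),n=([342,12],.05),p=([347.5,6],.05)).items()}
for n in "np":
    v=(r[n]-r["a"])[:2]; print(n,np.hypot(*v).round(4),np.degrees(np.arctan2(v[1],v[0])).round(1))
print(ticket.hand_in())
E
```

```text
n 0.0861 155.5
p 0.0905 153.4
the job is handed in; nothing more can be done
None
```

I gripped the cam wheel's crank and turned the wheel about 148° clockwise at roughly 0.4 rad/s. I then opened the fingers slowly, lifted straight up about 12 cm and handed the job in; it reported no verdict.

- **Alignment:** The last wrist picture puts the long nose at 155.5° and the pointer tip at 153.4°. That is about 2° or 3 mm off, against 11° (17 mm) allowed. The last side view also shows the nose tip right at the pointer.
- **At rest:** The wheel looked the same in the side views before and after release. I did not measure its angular speed.
- **Clear of everything:** The gripper was well above the crank, with wrist force near zero.
- **Carousel:** I never went near it, though I took no final picture of it.
- **Time and force:** The clock was about 13 s of the 40 s allowed. The highest wrist force I saw was about 13 N (read only between moves), because my axle estimate was about 1 mm off.

No check failed. The cameras' position estimates differed from each other by 1–4 mm. The spotter's cam-wheel point was 9–17 mm off in the first two pictures, so I used my own pixel readings there.

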